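Book in a sample tube at the bench scanner

ROBOT

A 6-joint arm with a two-finger parallel gripper is mounted at the origin on the work surface. World frame = base frame: x ahead of the robot, y to its left, z up, the work surface at z = 0. Lengths are in mm, angles in degrees, forces in N, time in s.
With the tool pointing down it reaches from about 425 to 1125 mm from the base axis. Payload 14.9 kg.
Tool frame: the origin (TCP) lies midway between the tips of the shut fingers; the grasp point (between the pads) lies 19 mm behind it; z points along the fingers, y is the direction in which the jaws open and shut (so a half turn about z gives the same grasp; the last joint's range is limited). The gripper opens to 91 mm and grips with 3 to 60 N. Pads are 32 mm wide; open, the fingers measure 118 mm over their backs; the gripper's body (76 mm by 178 mm) begins 60 mm behind the grasp point.
Start: joints at [66.159, 21.709, 99.362, -0, 58.929, -1.908], TCP at [261.472, 649.346, 213.932] pointing down, gripper open.
Joint ranges: [-158.91, 158.91], [-42.39, 125.64], [0.06, 152.35], [-60.88, 240.88], [17.5, 164.5], [-176.32, 176.32]. Speed limits (degrees/s): [108.29, 108.29, 136.94, 180, 180, 180].

INTERFACE

Orientations are given as [roll, pitch, yaw] about the fixed x, y, z axes, in that order (R = Rz(yaw) Ry(pitch) Rx(roll)).
In Python, from workcell import r gives the robot as it stands.
- The arm moves only by the shell command python3 -m handwheel 'ROWS'. ROWS is JSON, a list of rows, each an object with "travel": the shift along the tool's x, y, z in mm, a list of three; "turn": the turn about the tool's z in rad; "gripper": the opening, from 0 (shut) to 1 (fully open). A call has exactly 8 rows; each row shifts and turns the pose as measured when the row begins, along the tool's axes as they then stand; what a row does not reach is not made up. A row lasts 1/8 s, in which the tool goes at most 62.5 mm and 10.7 degrees, less where a joint would pass 70% of its speed; a pose out of reach is approached as far as the arm can. A call is refused whole if a number of a shift passes 62.5 or a number of a turn 0.188, either way. A call with a gripper value outside its range is refused whole. The fingers move at their own pace and stop on an object; the grip force is fixed at half the most. Time passes only in rows, so rows that do not move let the fingers close, or fill a call up. It gives the time, the measured TCP pose, the force and the opening at its end, in the units of the state.
- r.read_state(): the state, without advancing time (a new reading comes with each control period).
- r.camera(name): name is "scene" or "top" or "wrist"; returns (picture, depth): 400x640x3 uint8, blue, green, red; 400x640 float32, mm along the optical axis (not along the pixel's ray), 0 where there is no reading.
- r.camera_params(name): a dict with "mtx" (3x3 intrinsics, pixels), "k1" (the pictures are not rectified: a ray, as slopes to the right and down, at radius r is drawn at 1 + k1 r^2 times it, then the intrinsics apply), "world_to_cam" (4x4, takes a point from world to camera coordinates). Camera axes: x right, y down, z forward; pixel columns grow to the right and rows downward; lengths in mm; the calibration is good to about 2 mm. A picture is of the moment at which its call begins: read the wrist's pose just before it. camera_params takes no time and is no camera call; for the wrist camera it gives the pose at the moment of the call.
- r.job_done(): hands the job in, once; it reports no verdict.
The state is a dict: "clock": time; "joint_pos": joint angles; "dq": joint speeds; "joint_torque": joint torques, N m; "ee_pos": TCP position; "tool_rot": TCP orientation; "contact_force": force on the tool from outside, world axes, zero at the start; "moment": the same for the moment, N m; "grip_width": opening from 0.0 (shut) to 1.0 (fully open).
Only numpy, scipy, OpenCV 4.12 (cv2) and the standard library are available. Lean on these libraries where they do the work, as an engineer would, in place of code of your own. Each camera call takes 0.05 s, during which the arm holds its last target. There are 200 camera calls.

TASK

Book in the longer of the two tubes lying in the white tray: lay it gently in the tube rest under the barcode scanner, level in both V's and centred so that its label is in view, and let go of it. Then squeeze the scanner's trigger all the way in, hold it in for about a second while it reads, and release it, leaving the tube lying in the rest. Do not disturb the short tube or the other things on the bench.

Things in the scene. Friction and masses are not known exactly. Their poses are not given: they have to be found in the camera images.
- tube_mid (a point): Centre of the long tube to book in, on its axis, 26 mm above the bench. Loose, lying level, 120 mm long, about 30 g: body 17 mm in diameter, blunt point at its -x end, screw cap 21 mm in diameter at its +x end (42 to 60 mm from here), white wraparound label with bars all round its middle. x runs along the tube to the cap.
- short_mid (a point): Short tube, to be left alone: 80 mm long, 13 mm in diameter, 16 mm cap over its last 14 mm, lying parallel to the long one in the same tray, 48 mm from it axis to axis. This point is on its axis, 33 mm from its round end, 23 mm above the bench.
- tray: White kit tray fixed to the bench, 150 (x) by 130 (y) mm, floor 3 mm thick, walls 20 mm high. Origin at the centre of its underside. Two tube places along x, at y = +24 and -24 mm; either may hold the long tube. Each is a pair of black V rests, 6 mm thick in x and 24 mm wide, at x = +28 and -28 mm: 50 mm of the tube's middle is free between them. Nothing else stands in the tray.
- stand: Scanner stand fixed to the bench: steel base plate 10 mm thick, x = -70 to +220 mm, 110 mm wide; on it the tube rest and, at x = 160 mm, a post that clamps a white pistol-shaped barcode scanner nose-down, handle up, all symmetrical about y = 0. Origin on the bench straight below the middle of the tube rest; x points from there to the scanner, away from the robot; z up.
- window (a point): Centre of the scanner's window (axes as the stand's), 88 mm behind (+x of) the middle of the tube rest and 138 mm above the bench. The head runs back and up from here at 45 degrees (direction 0.71, 0, 0.71), 105 mm long, 68 mm wide in y, 56 mm thick.
- handle_end (a point): Centre of the handle's free end, at x = 72, z = 278 mm of the stand (axes as the stand's). The handle is a straight bar 34 mm front to back, 30 mm wide in y. It leans 30 degrees from vertical towards the robot, over the tube rest: from here it runs 88 mm down and back to the head, in direction (0.5, 0, -0.87). Its front, with the trigger, faces (-0.87, 0, -0.5); its back is bare.
- rest (a point): Middle of the tube rest, where the long tube's centre lies when centred in it, 50 mm above the bench (axes as the stand's). Two pale grey V rests open upward (90 degrees, mouth 22 mm wide, 6 mm thick in x, 24 mm wide) stand at 28 mm either side along x, 50 mm free between them, on a foot whose top is 16 mm above the bench. The tube lies along x, cap at either end.
- squeeze (a point): Point to squeeze about, inside the handle near the trigger's free end, 40 mm from the handle's end and 48 mm from the head (axes as the stand's). On the squeezing line, direction (-0.87, 0, -0.5) to the front, the handle's back is 20 mm behind this point; the trigger's face is 31 mm in front of it at rest and 20 mm when fully in. Both sides of the handle are free to 30 mm below the point.
- trigger (a joint): Trigger angle in rad: 0 at rest (out), 0.2 fully in against its stop. A grey lever 52 mm long, 18 mm wide on the front of the handle, hinged at its lower end beside the head; its free end moves 10 mm towards the handle. Its spring needs about 2 N at the free end to start it, 5 N fully in, and returns it.
- rack: Amber two-tier tube rack fixed to the bench, 200 by 104 by 70 mm, with tubes standing in it up to 108 mm high; not used. Origin at the centre of its underside.
- marker: Loose black marker pen with a grey cap, 130 mm long, 17 mm wide, 17 mm high, lying on the bench; to be left alone. Origin at its underside, 3 mm from its middle.
- reagent_carton: Loose small white carton, 60 by 95 by 45 mm; to be left alone. Origin at the centre of its underside.
- jar: Loose white screw jar, 54 mm in diameter, 62 mm high; to be left alone. Origin at the centre of its underside.
There are look-alikes about, which are no part of the job. What is shaped like the part that bears tube_mid but pink or turquoise is not meant.

How it is judged (in metres and radians):
On the way, in this order (a step that is already met when the one before it is completed fails the run):
1. the long tube lies in the tube rest, let go (x of tube_mid in the frame of rest between -0.012 and 0.012 m and y of tube_mid in the frame of rest between -0.004 and 0.004 m and z of tube_mid in the frame of rest between -0.004 and 0.004 m and angle between the x axis of tube_mid and the x axis of rest, either way round below 0.08 rad and contact force between the fingers and tube below 0.05 N), for 0.2 s.
2. the trigger is squeezed all the way in and held, with the tube lying in the rest (value of joint trigger above 0.15 rad and distance between tube_mid and rest below 0.013 m), for 0.5 s.
At the end, for the whole second after the job is handed in: Trigger back out (under 0.02 rad); long tube at rest in both V's, centre within 12 mm of the rest's middle lengthwise and 4 mm sideways and in height, parallel within 0.08 rad; short tube within 10 mm, and marker, small carton and jar within 20 mm, of where they were (value of joint trigger below 0.02 rad and x of tube_mid in the frame of rest between -0.012 and 0.012 m and y of tube_mid in the frame of rest between -0.004 and 0.004 m and z of tube_mid in the frame of rest between -0.004 and 0.004 m and angle between the x axis of tube_mid and the x axis of rest, either way round below 0.08 rad and linear speed of tube below 0.01 m/s and distance of short_mid from where it was at the start of the episode below 0.01 m and distance of each of marker, reagent_carton, jar from where it was at the start of the episode below 0.02 m); the robot touches nothing.
It fails at once if the long tube is dropped: loose in the air 25 mm or more above its place in the rest (height (world z) of tube_mid above 0.075 m and contact force between the fingers and tube below 0.02 N).
It fails at once if the short tube is lifted or pushed out of its place (distance of short_mid from where it was at the start of the episode above 0.02 m).
It also fails if it takes over 61 s, if anything falls off the work surface, if the arm or the gripper's body presses on something with over 40 N, if the wrist force passes 120 N, or if a joint passes its speed limit or range.

## Working session

There is one attempt and no reset: what is moved stays moved. The work goes in short steps, Python scripts to look and compute and a shell command to move; the robot and the scene stay as the last step left them, time stands still between calls to the robot, and variables do not carry over. Pictures are saved under pics/ and viewed, about 8 in all and at most 12, crops included, and the job is handed in when it is done.

```bash
ls; mkdir -p pics
cat > h.py <<'E'
import numpy as np, cv2
from workcell import r
from scipy.spatial.transform import Rotation as Ro
def uv2ray(P,uv):
    K=P["mtx"];K=np.array(K);d=np.array([(uv[0]-K[0,2])/K[0,0],(uv[1]-K[1,2])/K[1,1]])
    s=d.copy()
    for _ in range(20): s=d/(1+P["k1"]*(s@s))
    T=np.linalg.inv(np.array(P["world_to_cam"]))
    return T[:3,3],T[:3,:3]@np.array([s[0],s[1],1.]),
def onplane(P,uv,z):
    o,d=uv2ray(P,uv); return o+d*(z-o[2])/d[2]
def bydepth(P,uv,dep):
    o,d=uv2ray(P,uv); return o+d*dep
def proj(P,X):
    c=(np.array(P["world_to_cam"])@np.append(X,1))[:3]; s=c[:2]/c[2]; s=s*(1+P["k1"]*(s@s)); K=np.array(P["mtx"])
    return np.array([K[0,0]*s[0]+K[0,2],K[1,1]*s[1]+K[1,2]])
E
python3 - <<'E'
from h import *
print(r.read_state())
for n in("scene","top","wrist"):
    P=r.camera_params(n); im,d=r.camera(n); cv2.imwrite(f"pics/{n}0.png",im); np.save(f"pics/{n}0.npy",d)
    T=np.linalg.inv(np.array(P["world_to_cam"])); print(n,P["mtx"],P["k1"],T.round(2).tolist())
a=cv2.imread("pics/top0.png");b=cv2.imread("pics/scene0.png")
E
```

```text
pics
{'clock': 0.0, 'joint_pos': array([ 6.61598609e+01,  2.17408926e+01,  9.93951821e+01,  2.15321032e-04,
        5.89289453e+01, -1.90904135e+00]), 'dq': array([-0.02115735, -0.02601161, -0.05742965,  0.10017899, -0.04261115,
        0.04327729]), 'joint_torque': array([-5.90750533e-04, -7.63734269e+01, -4.34374595e+01,  6.51419023e-02,
        4.24171973e-02, -4.06405422e-05]), 'ee_pos': array([261.29951839, 648.97185644, 213.26293215]), 'tool_rot': array([-1.79935022e+02, -2.35020537e-03,  1.58068790e+02]), 'contact_force': array([-1.05981673,  0.51839378, -0.44346101]), 'moment': array([-0.0321306 , -0.00329232, -0.03362656]), 'grip_width': 1.0037177572181508}
scene [[493.30386046   0.         313.28224525]
 [  0.         493.30386046 198.28628205]
 [  0.           0.           1.        ]] -0.12136791998003886 [[-0.37, 0.76, -0.53, 1352.09], [0.93, 0.32, -0.2, 404.09], [0.02, -0.57, -0.82, 1471.66], [0.0, 0.0, 0.0, 1.0]]
top [[519.74054655   0.         321.8081294 ]
 [  0.         519.74054655 190.99977811]
 [  0.           0.           1.        ]] 0.021853159809346212 [[0.01, -0.99, 0.17, 312.8], [-1.0, -0.01, 0.01, 68.28], [-0.0, -0.17, -0.99, 1468.34], [0.0, 0.0, 0.0, 1.0]]
wrist [[344.36748525   0.         318.27580073]
 [  0.         344.36748525 189.48392821]
 [  0.           0.           1.        ]] -0.04998896286851664 [[0.37, 0.9, 0.22, 199.02], [0.93, -0.36, -0.09, 674.01], [-0.0, 0.23, -0.97, 385.86], [0.0, 0.0, 0.0, 1.0]]
```

View pics/top0.png

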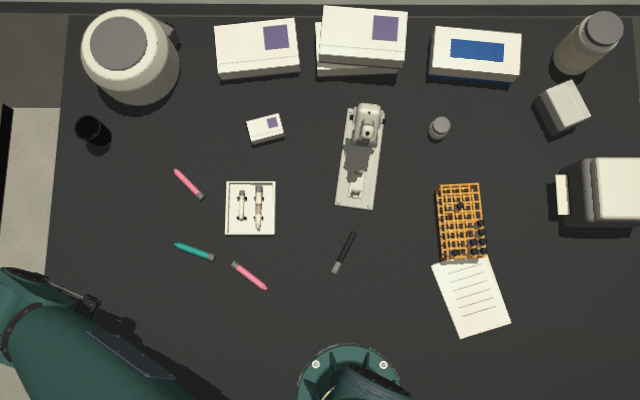

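View pics/scene0.png

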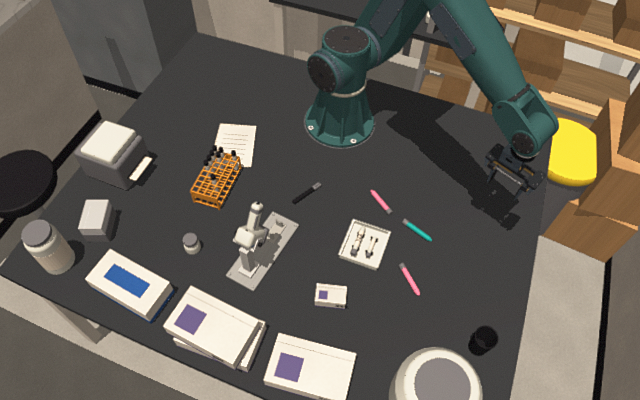

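Top view: the tray is centred near (250,208), with the long tube at column 258 and the short one at column 241. The stand's plate runs from (355,208) to (366,105), and the marker is at (345,252). I'll zoom in on the tray and stand.

Run:
```python
from h import *
a=cv2.imread("pics/top0.png")
t=cv2.resize(a[175:240,218:282],None,fx=6,fy=6,interpolation=cv2.INTER_CUBIC)
s=cv2.resize(a[95:215,325:395],None,fx=4.5,fy=4.5,interpolation=cv2.INTER_CUBIC)
H=max(t.shape[0],s.shape[0]); o=np.zeros((H,t.shape[1]+s.shape[1]+10,3),np.uint8)
o[:t.shape[0],:t.shape[1]]=t;o[:s.shape[0],-s.shape[1]:]=s;cv2.imwrite("pics/c1.png",o);print(o.shape)
P=r.camera_params("top");d=np.load("pics/top0.npy")
# tray by white mask
g=cv2.cvtColor(a,cv2.COLOR_BGR2HSV); m=((g[...,1]<60)&(g[...,2]>130)).astype(np.uint8)
# plate: depth-based height map
H_=np.full(d.shape,np.nan)
for v in range(90,300):
  for u in range(150,480):
    if d[v,u]>0: H_[v,u]=bydepth(P,(u,v),d[v,u])[2]
np.save("pics/H.npy",H_); print("bench",np.nanmedian(H_[215:290,380:420]), "plate",np.nanmedian(H_[195:206,348:352]))
def rect(mask,z,name):
    n,l,st,c=cv2.connectedComponentsWithStats(mask); i=1+np.argmax(st[1:,4]); 
    cn=max(cv2.findContours((l==i).astype(np.uint8),0,2)[0],key=cv2.contourArea).reshape(-1,2)
    w=np.array([onplane(P,p,z)[:2] for p in cn.astype(float)],np.float32); rr=cv2.minAreaRect(w); print(name,st[i],rr,cv2.boxPoints(rr).round(0).tolist())
k=np.zeros_like(m);k[175:240,218:282]=m[175:240,218:282];k=cv2.morphologyEx(k,3,np.ones((5,5),np.uint8));rect(k,20,"tray")
k=np.zeros_like(m);q=((g[...,1]<60)&(g[...,2]>75)).astype(np.uint8);k[98:215,325:395]=q[98:215,325:395];rect(k,10,"stand")
```

```text
(540, 709, 3)
bench -1.4731292635916589 plate 8.931048440393624
tray [ 225  181   51   54 2683] ((511.4530944824219, 278.7652587890625), (150.37014770507812, 139.9108428955078), 0.3471074402332306) [[436.0, 348.0], [437.0, 208.0], [587.0, 209.0], [586.0, 349.0]]
stand [ 334  102   51  108 3913] ((669.3385620117188, -33.028114318847656), (112.09709167480469, 313.8768005371094), 82.41239166259766) [[506.0, -68.0], [818.0, -109.0], [832.0, 2.0], [521.0, 43.0]]
```

View pics/c1.png

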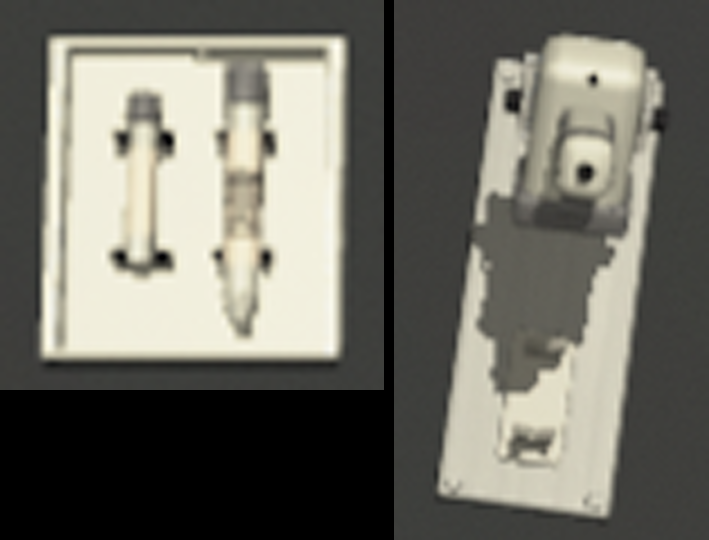

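The plate's axis is at about -7.6° yaw and its near end is at (513,-12), so the rest is near (583,-22). Next I'll compute the tube's axis from the crop pixels and the delta to hover above it.

Run:
```python
from h import *
P=r.camera_params("top")
f=lambda x,y:((x+.5)/6-.5+218,(y+.5)/6-.5+175)
c=onplane(P,f(246,60),26);t=onplane(P,f(243,336),26);print(c,t,np.linalg.norm(c-t),(c+t)/2)
print("short",onplane(P,f(145,92),23),onplane(P,f(143,272),23))
g=lambda x,y:((x-394+.5)/4.5-.5+325,(y+.5)/4.5-.5+95)
print("restV near",onplane(P,g(530,443),50),"plate corners",onplane(P,g(438,493),10),onplane(P,g(608,517),10))
s=r.read_state();R=Ro.from_euler('xyz',s['tool_rot'],degrees=True).as_matrix();print(R.round(3).tolist())
m=(c+t)/2; goal=np.array([m[0],m[1],200]);print("tool delta",R.T@(goal-s['ee_pos']))
```

```text
[575.34784031 255.18979665  26.        ] [445.39746289 253.00113402  26.        ] 129.96880716954834 [510.3726516  254.09546534  26.        ]
short [560.30075218 302.66363092  23.        ] [475.23199968 300.78947153  23.        ]
restV near [548.80118719 -14.83536107  50.        ] plate corners [523.1810208   40.84692407  10.        ] [508.63173511 -65.98144867  10.        ]
[[-0.928, 0.373, -0.0], [0.373, 0.928, -0.001], [0.0, -0.001, -1.0]]
tool delta [-378.52817095 -273.37575166   13.64895807]
```

```bash
python3 -m handwheel '[{"travel":[-62,-45,0],"turn":0,"gripper":1},{"travel":[-62,-45,0],"turn":0,"gripper":1},{"travel":[-62,-45,0],"turn":0,"gripper":1},{"travel":[-62,-45,0],"turn":0,"gripper":1},{"travel":[-62,-45,0],"turn":0,"gripper":1},{"travel":[-62,-45,0],"turn":0,"gripper":1},{"travel":[0,0,0],"turn":-0.187,"gripper":1},{"travel":[0,0,0],"turn":-0.187,"gripper":1}]'
```

```text
clock: 1.15
ee_pos: [463.3, 325.9, 212.8]
tool_rot: [-179.9, -0.0, -179.9]
contact_force: [-0.3, -1.0, -0.3]
grip_width: 1.003
```

```bash
python3 -m handwheel '[{"travel":[-24,-36,0],"turn":0,"gripper":1},{"travel":[-24,-36,0],"turn":0,"gripper":1},{"travel":[0,-6,0],"turn":0,"gripper":1},{"travel":[0,0,0],"turn":0,"gripper":1},{"travel":[0,0,0],"turn":0,"gripper":1},{"travel":[0,0,0],"turn":0,"gripper":1},{"travel":[0,0,0],"turn":0,"gripper":1},{"travel":[0,0,0],"turn":0,"gripper":1}]'
python3 - <<'E'
from h import *
P=r.camera_params("wrist"); s=r.read_state(); im,d=r.camera("wrist"); cv2.imwrite("pics/w1.png",im); np.save("pics/w1.npy",d)
import pickle; pickle.dump((P,s),open("pics/w1.pkl","wb"))
for X in([511,254,26],[511,302,23]): print(proj(P,np.array(X,float)))
E
```

```text
clock: 2.15
ee_pos: [511.1, 247.8, 212.4]
tool_rot: [-179.9, -0.1, -179.6]
contact_force: [-0.5, 0.3, 0.4]
grip_width: 1.002
[323.792589   171.65524678]
[368.65017388 171.46868991]
```

View pics/w1.png

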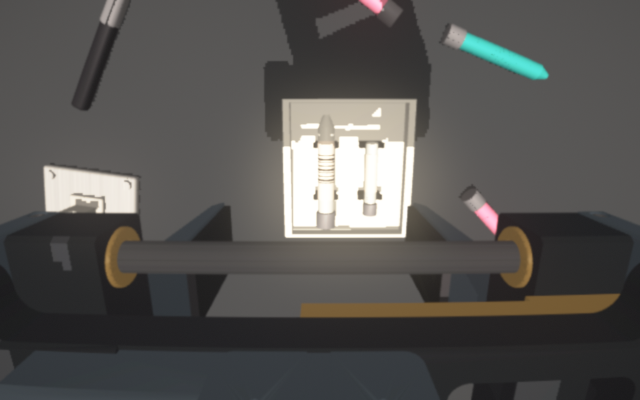

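In the wrist view the long tube runs from its tip at (326,115) to its cap at (326,229), with the V rests at rows 144 and 194. The short tube is at column 370. Cast these to z=26.

Run:
```python
from h import *
import pickle; P,s=pickle.load(open("pics/w1.pkl","rb")); im=cv2.imread("pics/w1.png"); d=np.load("pics/w1.npy")
a=onplane(P,(326.5,114.5),26);b=onplane(P,(326.5,229),26)
print(a,b,np.linalg.norm(a-b),(a+b)/2)
g=im[:,:,:].astype(int).sum(2)
# V rests dark columns
for v in (144,145,194,195): 
    dk=[u for u in range(305,395) if g[v,u]<180]; print(v,dk)
for u,v in((326,137),(326,185),(326,205)): print(bydepth(P,(u,v),d[v,u]))
print([onplane(P,(326.5,v),22)[0] for v in(144.5,194.5)])
```

```text
[451.65511504 256.14551562  26.        ] [575.23273772 257.67447059  26.        ] 123.5870807684222 [513.44392638 256.90999311  26.        ]
144 []
145 []
194 []
195 []
[473.58295677 255.65517964  37.05384105]
[523.33238038 256.28462929  35.45792661]
[545.12463405 256.56142859  34.92764741]
[np.float64(482.6936746324022), np.float64(536.9702480689184)]
```

```bash
python3 -m handwheel '[{"travel":[0,8,10],"turn":0,"gripper":0.42},{"travel":[0,0,40],"turn":0,"gripper":0.42},{"travel":[0,0,45],"turn":0,"gripper":0.42},{"travel":[0,0,30],"turn":0,"gripper":0.42},{"travel":[0,0,0],"turn":0,"gripper":0.42},{"travel":[0,0,0],"turn":0,"gripper":0.42},{"travel":[0,0,0],"turn":0,"gripper":0.42},{"travel":[0,0,0],"turn":0,"gripper":0.42}]'
python3 - <<'E'
from h import *
P=r.camera_params("wrist"); im,d=r.camera("wrist"); cv2.imwrite("pics/w2.png",im)
print(r.read_state()['ee_pos'], proj(P,np.array([511,255.8,26.])),proj(P,np.array([511,303,23.])))
E
```

```text
clock: 3.2
ee_pos: [512.4, 258.9, 85.1]
tool_rot: [179.9, 0.2, -179.6]
contact_force: [-0.1, 0.5, -0.5]
grip_width: 0.419
[512.40361297 258.87206923  85.13423568] [313.10845991 202.83286839] [379.78569541 202.07027191]
```

View pics/w2.png

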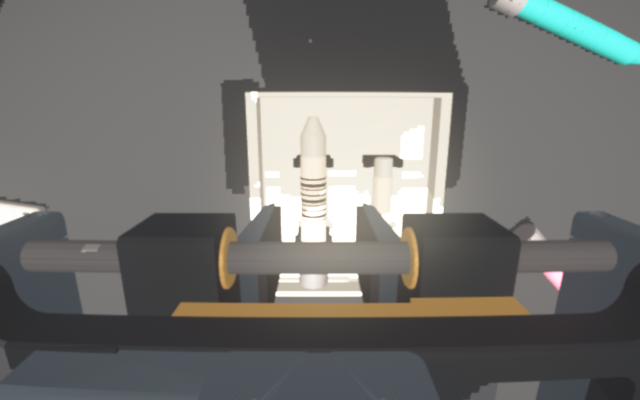

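The tube is at column 313, as predicted for y≈255.8. The fingers are centred about 3 mm to the left of it in y, so I'll correct that, descend and close.

```bash
python3 -m handwheel '[{"travel":[1,-3,20],"turn":0,"gripper":0.42},{"travel":[0,0,20],"turn":0,"gripper":0.42},{"travel":[0,0,15],"turn":0,"gripper":0.42},{"travel":[0,0,10],"turn":0,"gripper":0.42},{"travel":[0,0,6],"turn":0,"gripper":0.42},{"travel":[0,0,2],"turn":0,"gripper":0.42},{"travel":[0,0,0],"turn":0,"gripper":0.42},{"travel":[0,0,0],"turn":0,"gripper":0.42}]'
```

```text
clock: 4.25
ee_pos: [511.5, 255.7, 6.9]
tool_rot: [179.9, 0.2, -179.6]
contact_force: [-0.4, 0.1, 0.5]
grip_width: 0.416
```

```bash
python3 -m handwheel '[{"travel":[0,0,0],"turn":0,"gripper":0.1},{"travel":[0,0,0],"turn":0,"gripper":0.1},{"travel":[0,0,0],"turn":0,"gripper":0.1},{"travel":[0,0,-2],"turn":0,"gripper":0.1},{"travel":[0,0,-10],"turn":0,"gripper":0.1},{"travel":[0,0,-20],"turn":0,"gripper":0.1},{"travel":[0,0,-30],"turn":0,"gripper":0.1},{"travel":[0,0,-40],"turn":0,"gripper":0.1}]'
python3 - <<'E'
from h import *
P=r.camera_params("wrist"); im,d=r.camera("wrist"); cv2.imwrite("pics/w3.png",im)
s=r.read_state();print(s['ee_pos'],s['grip_width']*91)
P=r.camera_params("top"); im,d=r.camera("top"); cv2.imwrite("pics/t3.png",im)
E
```

```text
clock: 5.25
ee_pos: [510.3, 255.0, 113.6]
tool_rot: [-180.0, 0.0, -179.6]
contact_force: [0.4, 0.4, -0.5]
grip_width: 0.18
[512.95524986 256.2052823  118.93874255] 16.593956628770865
```

Gripped at 16.6 mm, matching the 17 mm tube. I'll carry it to just short of the rest and look.

```bash
python3 -m handwheel '[{"travel":[0,-20,-20],"turn":0,"gripper":0.1},{"travel":[-5,-45,-5],"turn":0,"gripper":0.1},{"travel":[-5,-50,0],"turn":0,"gripper":0.1},{"travel":[-5,-50,0],"turn":0,"gripper":0.1},{"travel":[-5,-50,0],"turn":0,"gripper":0.1},{"travel":[-5,-35,0],"turn":0,"gripper":0.1},{"travel":[-5,-15,0],"turn":0,"gripper":0.1},{"travel":[0,0,0],"turn":0.14,"gripper":0.1}]'
python3 -m handwheel '[{"travel":[0,0,0],"turn":0,"gripper":0.1},{"travel":[0,0,0],"turn":0,"gripper":0.1},{"travel":[0,0,0],"turn":0,"gripper":0.1},{"travel":[0,0,0],"turn":0,"gripper":0.1},{"travel":[0,0,0],"turn":0,"gripper":0.1},{"travel":[0,0,0],"turn":0,"gripper":0.1},{"travel":[0,0,0],"turn":0,"gripper":0.1},{"travel":[0,0,0],"turn":0,"gripper":0.1}]'
python3 - <<'E'
from h import *
import pickle
P=r.camera_params("wrist"); s=r.read_state(); im,d=r.camera("wrist"); cv2.imwrite("pics/w4.png",im);np.save("pics/w4.npy",d);pickle.dump((P,s),open("pics/w4.pkl","wb"))
im2,d2=r.camera("scene"); cv2.imwrite("pics/s4.png",im2);np.save("pics/s4.npy",d2)
s0=cv2.imread("pics/scene0.png")
a=cv2.resize(im[60:360,120:520],(533,400)); b=cv2.resize(s0[190:290,215:305],(0,0),fx=2.9,fy=2.9,interpolation=cv2.INTER_CUBIC)
o=np.zeros((400,800,3),np.uint8);o[:400,:533]=a;o[:290,535:535+261]=b;cv2.imwrite("pics/c4.png",o)
print(proj(P,np.array([583,-22,50.])),proj(r.camera_params("scene"),np.array([654,-31,278.])))
E
```

```text
clock: 6.35
ee_pos: [546.3, -15.5, 148.0]
tool_rot: [179.6, 0.8, 172.3]
contact_force: [1.2, -0.3, 0.1]
grip_width: 0.181
clock: 7.35
ee_pos: [546.4, -13.7, 148.3]
tool_rot: [179.6, 0.8, 172.9]
contact_force: [0.7, -0.3, 0.0]
grip_width: 0.177
[312.64681461 233.18704984] [257.42491162 201.56271772]
```

View pics/c4.png

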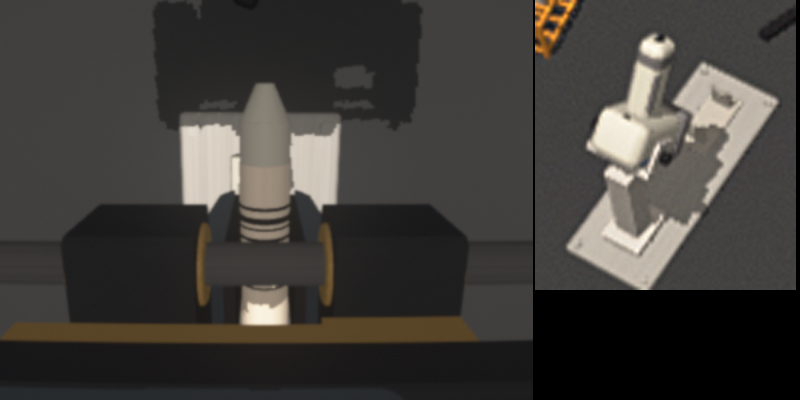

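Run:
```python
from h import *
import pickle; P,s=pickle.load(open("pics/w4.pkl","rb"))
im=cv2.imread("pics/w4.png").astype(int).sum(2)
for row in (150,160,170,180):
    p=im[row,230:400]; w=np.where(p>250)[0]+230; 
    A=onplane(P,(w.min(),row),10);B=onplane(P,(w.max(),row),10); print(row,w.min(),w.max(),A.round(1),B.round(1),np.linalg.norm(A-B),((A+B)/2).round(1))
for u in (260,290,345,370):
    c=im[120:200,u]; e=120+np.argmax(np.diff(c)); print(u,e,onplane(P,(u,e+.5),10).round(1))
# top camera: front edge and sides
Q=r.camera_params("top"); t=cv2.imread("pics/top0.png").astype(int).sum(2)
L=[];Rr=[]
for row in range(175,200):
    c=np.diff(t[row,325:395]); l=325+np.argmax(c); rr=325+np.argmin(c[10:])+10
    L.append(onplane(Q,(l+.5,row),10)[:2]);Rr.append(onplane(Q,(rr+.5,row),10)[:2])
L=np.array(L);Rr=np.array(Rr)
for a in(L,Rr):
    v=cv2.fitLine(a.astype(np.float32),cv2.DIST_HUBER,0,.01,.01).ravel(); print(v, np.degrees(np.arctan2(v[1],v[0])))
for u in (344,350,356,362):
    e=195+np.argmin(np.diff(t[195:220,u])); print("front",onplane(Q,(u,e+.5),10).round(1))
S=r.camera_params("scene"); print("V scene",onplane(S,(279.5,223.4),45),"Vtop",onplane(Q,((530-394+.5)/4.5-.5+325,(443.5)/4.5-.5+95),42))
```

```text
150 256 374 [512.7 -64.9  10. ] [526.1  41.   10. ] 106.68298240253604 [519.4 -12.   10. ]
160 254 375 [521.5 -68.2  10. ] [535.3  41.1  10. ] 110.1684132097015 [528.4 -13.6  10. ]
170 255 375 [530.8 -68.9  10. ] [544.6  40.3  10. ] 110.03741334965224 [537.7 -14.3  10. ]
180 255 374 [540.  -70.4  10. ] [553.8  38.6  10. ] 109.91021585689646 [546.9 -15.9  10. ]
260 154 [517.2 -62.   10. ]
290 153 [519.8 -34.9  10. ]
345 161 [533.3  13.8  10. ]
370 159 [534.3  36.6  10. ]
[ 9.9163479e-01 -1.2907542e-01  5.7179236e+02  3.5289986e+01] -7.4161677
[ 9.8981625e-01 -1.4235076e-01  5.7853632e+02 -7.4987686e+01] -8.183898
front [519.5  13.6  10. ]
front [516.8  -3.4  10. ]
front [514.  -20.3  10. ]
front [511.3 -37.3  10. ]
V scene [569.89239634  -8.03479129  45.        ] Vtop [550.1323396  -15.30414969  42.        ]
```

Both cameras agree: axis yaw about -7.7°, front-edge centre about (515,-12), so the rest is near (584,-21). Moving above it and part way down.

```bash
python3 -m handwheel '[{"travel":[-10,-1,0],"turn":0.01,"gripper":0.1},{"travel":[-15,-1,0],"turn":0,"gripper":0.1},{"travel":[-13,0,0],"turn":0,"gripper":0.1},{"travel":[0,0,20],"turn":0,"gripper":0.1},{"travel":[0,0,25],"turn":0,"gripper":0.1},{"travel":[0,0,25],"turn":0,"gripper":0.1},{"travel":[0,0,10],"turn":0,"gripper":0.1},{"travel":[0,0,0],"turn":0,"gripper":0.1}]'
python3 - <<'E'
from h import *
s=r.read_state();e=s['ee_pos'];print(e,s['tool_rot'],s['contact_force'])
R=Ro.from_euler('xyz',s['tool_rot'],degrees=True).as_matrix();print("delta",R.T@(np.array([584,-21,33])-e))
im,d=r.camera("scene"); cv2.imwrite("pics/c5.png",cv2.resize(im[120:320,160:400],None,fx=3.3,fy=3,interpolation=cv2.INTER_CUBIC)[:600,:800])
E
```

```text
clock: 8.45
ee_pos: [587.0, -20.8, 62.1]
tool_rot: [179.6, 0.7, 172.2]
contact_force: [0.0, 0.2, -0.6]
grip_width: 0.179
[586.97924216 -20.83408139  62.06051875] [179.63426614   0.65133507 172.23737155] [ 0.03799965  0.2447121  -0.6293261 ]
delta [ 3.25969219 -0.75206585 29.02112966]
```

View pics/c5.png

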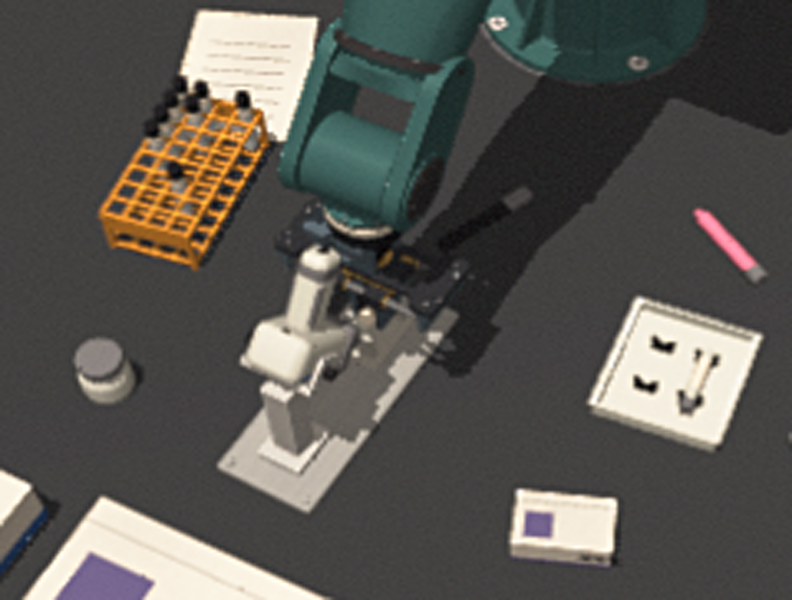

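The scene view shows the tube (cap at (365,320)) over the rest and the handle (top at (320,255)) clear of the gripper. Lower the last 30 mm.

```bash
python3 -m handwheel '[{"travel":[2,-0.5,0],"turn":0,"gripper":0.1},{"travel":[0,0,8],"turn":0,"gripper":0.1},{"travel":[0,0,6],"turn":0,"gripper":0.1},{"travel":[0,0,5],"turn":0,"gripper":0.1},{"travel":[0,0,4],"turn":0,"gripper":0.1},{"travel":[0,0,3],"turn":0,"gripper":0.1},{"travel":[0,0,0],"turn":0,"gripper":0.1},{"travel":[0,0,0],"turn":0,"gripper":0.1}]'
```

```text
clock: 9.5
ee_pos: [586.6, -21.1, 36.6]
tool_rot: [179.6, 0.9, 172.2]
contact_force: [-0.8, 0.9, -0.8]
grip_width: 0.172
```

```bash
python3 -m handwheel '[{"travel":[2,0,1],"turn":0,"gripper":0.1},{"travel":[0,0,1],"turn":0,"gripper":0.1},{"travel":[0,0,1],"turn":0,"gripper":0.1},{"travel":[0,0,1],"turn":0,"gripper":0.1},{"travel":[0,0,1],"turn":0,"gripper":0.1},{"travel":[0,0,0],"turn":0,"gripper":0.1},{"travel":[0,0,0],"turn":0,"gripper":0.1},{"travel":[0,0,0],"turn":0,"gripper":0.1}]'
```

```text
clock: 10.5
ee_pos: [584.9, -21.0, 31.8]
tool_rot: [179.6, 0.9, 172.2]
contact_force: [-0.2, -0.6, 2.2]
grip_width: 0.181
```

```bash
python3 -m handwheel '[{"travel":[0,0,0],"turn":0,"gripper":0.22},{"travel":[0,0,0],"turn":0,"gripper":0.28},{"travel":[0,0,0],"turn":0,"gripper":0.4},{"travel":[0,0,0],"turn":0,"gripper":0.4},{"travel":[0,0,0],"turn":0,"gripper":0.4},{"travel":[0,0,-10],"turn":0,"gripper":0.4},{"travel":[0,0,-20],"turn":0,"gripper":0.4},{"travel":[0,0,-25],"turn":0,"gripper":0.4}]'
python3 -m handwheel '[{"travel":[0,0,-30],"turn":0,"gripper":0.4},{"travel":[20,0,-20],"turn":0,"gripper":0.4},{"travel":[40,0,0],"turn":0,"gripper":0.8},{"travel":[40,0,0],"turn":0,"gripper":1},{"travel":[0,0,0],"turn":0,"gripper":1},{"travel":[0,0,0],"turn":0,"gripper":1},{"travel":[0,0,0],"turn":0,"gripper":1},{"travel":[0,0,0],"turn":0,"gripper":1}]'
python3 - <<'E'
from h import *
import pickle
s=r.read_state();print(s['ee_pos'],s['joint_pos'].round(1))
P=r.camera_params("wrist");im,d=r.camera("wrist");cv2.imwrite("pics/w6.png",im)
pickle.dump(P,open("pics/w6.pkl","wb"))
i2,_=r.camera("scene");cv2.imwrite("pics/s6.png",i2);i3,d3=r.camera("top");cv2.imwrite("pics/t6.png",i3)
b=cv2.resize(i2[180:270,220:320],None,fx=4,fy=4,interpolation=cv2.INTER_CUBIC);t=cv2.resize(i3[120:210,330:390],None,fx=4,fy=4,interpolation=cv2.INTER_CUBIC)
cv2.imwrite("pics/c6.png",np.hstack([b,t]))
S=r.camera_params("scene"); Q=r.camera_params("top")
print("scene tip/cap crop", [((proj(S,np.array(x,float))-[220,180])*4).round() for x in([524.5,-13,50],[643.5,-29,50])],[((proj(Q,np.array(x,float))-[330,120])*4+[400,0]).round() for x in([524.5,-13,50],[643.5,-29,50])])
E
```

```text
clock: 11.5
ee_pos: [583.2, -21.0, 88.7]
tool_rot: [179.6, 0.8, 172.2]
contact_force: [0.6, 0.1, 0.5]
grip_width: 0.403
clock: 12.5
ee_pos: [485.7, -7.9, 149.9]
tool_rot: [179.6, 1.6, 172.2]
contact_force: [-0.9, 0.5, 0.2]
grip_width: 0.993
[485.74674557  -7.89749968 149.9079053 ] [ -3.9   7.1 126.4   0.4  44.9 -86.4]
scene tip/cap crop [array([254., 127.]), array([178., 232.])] [array([497., 327.]), array([519., 159.])]
```

View pics/c6.png

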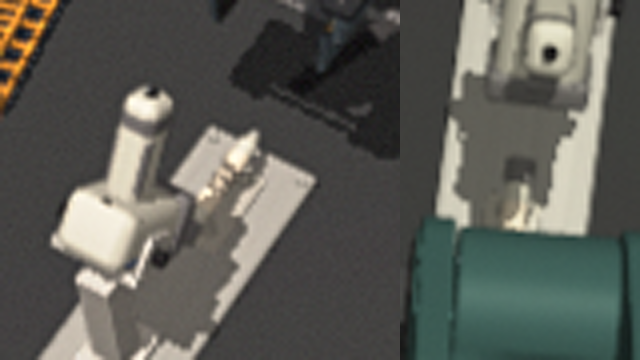

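The tube lies in the rest: its tip at (255,133) and cap at (518,162) in the crop are within 2 mm of prediction.

The handle leans 30°, but the moves only shift and turn about tool z, so I need a tool tilt of about 30°. Rows start from the measured pose, and beyond reach the arm goes "as far as it can". I'll test whether stretching past reach, high above the bench, tilts the tool outward.

```bash
python3 -m handwheel '[{"travel":[0,0,-62],"turn":0,"gripper":1},{"travel":[0,0,-62],"turn":0,"gripper":1},{"travel":[0,0,-62],"turn":0,"gripper":1},{"travel":[-62,0,-40],"turn":0,"gripper":1},{"travel":[-62,0,-40],"turn":0,"gripper":1},{"travel":[-62,0,-40],"turn":0,"gripper":1},{"travel":[-62,0,-40],"turn":0,"gripper":1},{"travel":[-62,0,-40],"turn":0,"gripper":1}]'; python3 -c "
from workcell import r;s=r.read_state();print(s['joint_pos'].round(1),sum(s['joint_pos'][[1,2,4]]))"
```

```text
clock: 13.65
ee_pos: [733.5, -44.5, 513.3]
tool_rot: [179.6, 1.3, 172.2]
contact_force: [0.1, -0.1, 0.1]
grip_width: 1.002
[ -5.4  13.4  79.5   0.3  85.8 -87.7] 178.71962883475175
```

```bash
python3 -m handwheel '[{"travel":[-62,0,0],"turn":0,"gripper":1},{"travel":[-62,0,0],"turn":0,"gripper":1},{"travel":[-62,0,0],"turn":0,"gripper":1},{"travel":[-62,0,0],"turn":0,"gripper":1},{"travel":[-62,0,0],"turn":0,"gripper":1},{"travel":[-62,0,0],"turn":0,"gripper":1},{"travel":[-62,0,0],"turn":0,"gripper":1},{"travel":[-62,0,0],"turn":0,"gripper":1}]'; python3 -c "
from workcell import r;s=r.read_state();print(s['joint_pos'].round(1),sum(s['joint_pos'][[1,2,4]]))"
```

```text
clock: 14.65
ee_pos: [1083.8, -95.7, 493.5]
tool_rot: [179.4, 4.4, 172.2]
contact_force: [-2.8, -0.1, 8.8]
grip_width: 0.996
[ -6.4  65.4   0.    0.5 110.2 -88.4] 175.57988555609757
```

```bash
python3 -m handwheel '[{"travel":[-20,0,0],"turn":0,"gripper":1},{"travel":[-20,0,0],"turn":0,"gripper":1},{"travel":[-20,0,0],"turn":0,"gripper":1},{"travel":[-20,0,0],"turn":0,"gripper":1},{"travel":[-20,0,0],"turn":0,"gripper":1},{"travel":[-20,0,0],"turn":0,"gripper":1},{"travel":[-20,0,0],"turn":0,"gripper":1},{"travel":[-20,0,0],"turn":0,"gripper":1}]'; python3 -c "
from workcell import r;s=r.read_state();print(s['joint_pos'].round(2),sum(s['joint_pos'][[1,2,4]]))"
```

```text
clock: 15.65
ee_pos: [1121.6, -106.5, 465.0]
tool_rot: [179.2, 10.0, 172.1]
contact_force: [0.2, 0.3, -0.1]
grip_width: 0.999
[ -6.76  67.02   0.11   0.65 102.84 -88.77] 169.97777197567166
```

It works: tilt went from 4° to 10° with j3 staying in range. Continue.

```bash
python3 -m handwheel '[{"travel":[-45,0,-5],"turn":0,"gripper":1},{"travel":[-45,0,-5],"turn":0,"gripper":1},{"travel":[-45,0,-5],"turn":0,"gripper":1},{"travel":[-45,0,-5],"turn":0,"gripper":1},{"travel":[-45,0,-5],"turn":0,"gripper":1},{"travel":[-45,0,-5],"turn":0,"gripper":1},{"travel":[-45,0,-5],"turn":0,"gripper":1},{"travel":[-45,0,-5],"turn":0,"gripper":1}]'; python3 -c "
from workcell import r;s=r.read_state();print(s['joint_pos'].round(2),sum(s['joint_pos'][[1,2,4]]))"
```

```text
clock: 16.65
ee_pos: [1174.3, -125.6, 493.2]
tool_rot: [178.6, 23.0, 171.9]
contact_force: [-0.3, -0.7, 0.2]
grip_width: 1.002
[ -7.49  66.45   0.11   1.1   90.38 -89.4 ] 156.93982222704545
```

```bash
python3 -m handwheel '[{"travel":[-45,0,-5],"turn":0,"gripper":1},{"travel":[-45,0,-5],"turn":0,"gripper":1},{"travel":[-45,0,-5],"turn":0,"gripper":1},{"travel":[-45,0,-5],"turn":0,"gripper":1},{"travel":[0,0,0],"turn":0,"gripper":1},{"travel":[0,0,0],"turn":0,"gripper":1},{"travel":[0,0,0],"turn":0,"gripper":1},{"travel":[20,0,0],"turn":0,"gripper":1}]'; python3 -c "
from workcell import r;s=r.read_state();print(s['joint_pos'].round(2),sum(s['joint_pos'][[1,2,4]]))"
```

```text
clock: 17.65
ee_pos: [1181.4, -131.8, 527.2]
tool_rot: [178.4, 29.5, 171.7]
contact_force: [2.1, -1.4, -0.5]
grip_width: 1.001
[ -7.8   58.89  12.04   1.38  79.53 -89.8 ] 150.4532489197497
```

Tilt is now 29.5°. Now turn 90° about tool z so the jaws open along the squeezing line.

```bash
python3 -m handwheel '[{"travel":[0,0,0],"turn":0.187,"gripper":1},{"travel":[0,0,0],"turn":0.187,"gripper":1},{"travel":[0,0,0],"turn":0.187,"gripper":1},{"travel":[0,0,0],"turn":0.187,"gripper":1},{"travel":[0,0,0],"turn":0.187,"gripper":1},{"travel":[0,0,0],"turn":0.187,"gripper":1},{"travel":[0,0,0],"turn":0.187,"gripper":1},{"travel":[0,0,0],"turn":0.187,"gripper":1}]'
cat > g.py <<'E'
from h import *
s=r.read_state();e=s['ee_pos'];R=Ro.from_euler('xyz',s['tool_rot'],degrees=True).as_matrix()
a=np.radians(-7.7);Rs=Ro.from_euler('z',a).as_matrix();O=np.array([584.4,-21.2,0])
print("joints",s['joint_pos'].round(1),"tool axes in stand:\n",(Rs.T@R).round(3),"\nTCP stand",(Rs.T@(e-O)).round(1))
sq=np.array([92,0,243.4]);ax=np.array([.5,0,-.866]);fr=np.array([-.866,0,-.5])
for k in(-140,-100,19):
    t=O+Rs@(sq+fr*5.5)+R[:,2]*k   # TCP k mm beyond squeeze pt along tool z
    print(k,"target stand",(Rs.T@(t-O)).round(1),"tool delta",(R.T@(t-e)).round(1))
E
python3 g.py
```

```text
clock: 18.65
ee_pos: [1180.2, -130.9, 518.0]
tool_rot: [151.2, 0.4, 85.8]
contact_force: [0.5, 0.8, 0.0]
grip_width: 0.999
joints [-7.8 58.8 12.9  1.4 79.5 -3.5] tool axes in stand:
 [[-0.06   0.874  0.482]
 [ 0.998  0.056  0.023]
 [-0.007  0.482 -0.876]] 
TCP stand [605.1 -28.9 518. ]
-140 target stand [ 19.8  -3.2 363.3] tool delta [  62.  -584.9 -145.9]
-100 target stand [ 39.1  -2.3 328.2] tool delta [  62.  -584.9 -105.9]
19 target stand [ 96.4   0.4 224. ] tool delta [  62.  -584.9   13.1]
```

```bash
python3 -m handwheel '[{"travel":[0,0,-50],"turn":0.06,"gripper":1},{"travel":[0,-30,-50],"turn":0,"gripper":1},{"travel":[5,-58,-10],"turn":0,"gripper":1},{"travel":[5,-58,-10],"turn":0,"gripper":1},{"travel":[5,-58,-10],"turn":0,"gripper":1},{"travel":[5,-58,-10],"turn":0,"gripper":1},{"travel":[5,-58,0],"turn":0,"gripper":1},{"travel":[5,-58,0],"turn":0,"gripper":1}]'; python3 g.py
```

```text
clock: 19.65
ee_pos: [812.2, -52.5, 460.1]
tool_rot: [151.2, -1.4, 82.5]
contact_force: [0.8, 0.5, 0.2]
grip_width: 1.001
joints [-5.4 10.6 91.2  0.3 49.4  2.3] tool axes in stand:
 [[-0.004  0.877  0.481]
 [ 1.    -0.008  0.023]
 [ 0.024  0.481 -0.876]] 
TCP stand [229.9  -0.5 460.1]
-140 target stand [ 19.9  -3.2 363.3] tool delta [  -4.3 -230.7  -16.3]
-100 target stand [ 39.1  -2.3 328.3] tool delta [  -4.3 -230.7   23.7]
19 target stand [ 96.4   0.4 224. ] tool delta [  -4.3 -230.7  142.7]
```

```bash
python3 -m handwheel '[{"travel":[0,-45,-10],"turn":0,"gripper":1},{"travel":[-1,-50,-3],"turn":0,"gripper":1},{"travel":[-1,-50,0],"turn":0,"gripper":1},{"travel":[-1,-45,0],"turn":0,"gripper":1},{"travel":[0,-28,0],"turn":0,"gripper":1},{"travel":[0,0,0],"turn":0,"gripper":1},{"travel":[0,0,0],"turn":0,"gripper":1},{"travel":[0,0,0],"turn":0,"gripper":1}]'; python3 g.py
```

```text
clock: 20.65
ee_pos: [607.1, -25.7, 362.8]
tool_rot: [151.3, -1.4, 82.6]
contact_force: [0.4, 0.1, 1.1]
grip_width: 1.003
joints [ -4.5  -6.8 119.   -0.3  39.1   3.4] tool axes in stand:
 [[-0.005  0.877  0.48 ]
 [ 1.    -0.007  0.024]
 [ 0.024  0.48  -0.877]] 
TCP stand [ 23.1  -1.4 362.8]
-140 target stand [ 20.   -3.3 363.4] tool delta [-1.9 -2.4 -2. ]
-100 target stand [ 39.2  -2.4 328.3] tool delta [-1.9 -2.4 38. ]
19 target stand [ 96.4   0.4 224. ] tool delta [ -1.9  -2.4 157. ]
```

Run:
```python
from h import *
Q=r.camera_params("top");S=r.camera_params("scene")
def dark(f,y0,y1,x0,x1):
    g=cv2.cvtColor(cv2.imread(f),6)[y0:y1,x0:x1].astype(float); w=np.clip(110-g,0,None); yy,xx=np.mgrid[y0:y1,x0:x1]; return (w*xx).sum()/w.sum(),(w*yy).sum()/w.sum()
ut=dark("pics/top0.png",129,138,363,372); us=dark("pics/scene0.png",200,207,254,262); print(ut,us)
o1,d1=uv2ray(Q,ut);o2,d2=uv2ray(S,us)
A=np.stack([d1,-d2],1);k=np.linalg.lstsq(A,o2-o1,rcond=None)[0];p,q=o1+k[0]*d1,o2+k[1]*d2
Rs=Ro.from_euler('z',-7.7,degrees=True).as_matrix();O=np.array([584.4,-21.2,0])
print(p,q,np.linalg.norm(p-q),"stand",Rs.T@((p+q)/2-O))
w,_=r.camera("wrist");im,_=r.camera("scene")
a=cv2.resize(w,(480,300));b=cv2.resize(im[130:280,200:350],(300,300),interpolation=cv2.INTER_CUBIC);cv2.imwrite("pics/c7.png",np.hstack([a,b]))
```

```text
(np.float64(367.0525525525525), np.float64(133.04354354354354)) (np.float64(258.0232108317215), np.float64(201.1750483558994))
[654.14786343 -30.63861427 280.9114428 ] [653.628645   -29.02004393 280.62735228] 1.7233876927177678 stand [ 70.0179034    0.75894595 280.76939754]
```

View pics/c7.png

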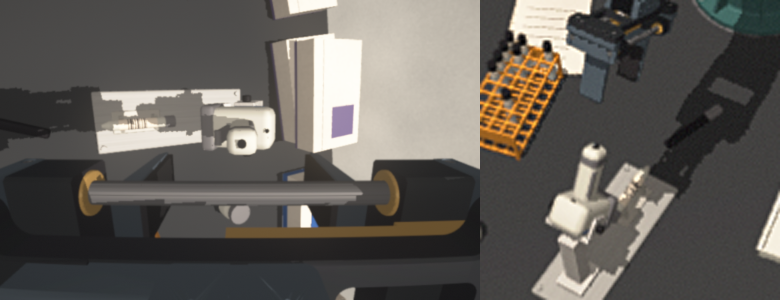

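Triangulating the hole in the handle end gives stand (70,1,281) against the nominal (72,0,278), so the stand pose is good. In the wrist view the handle (hole at (241,144)) sits between the fingers. Descend along the handle.

```bash
python3 -m handwheel '[{"travel":[-2,-3,5],"turn":0,"gripper":1},{"travel":[0,0,15],"turn":0,"gripper":1},{"travel":[0,0,20],"turn":0,"gripper":1},{"travel":[0,0,20],"turn":0,"gripper":1},{"travel":[0,0,20],"turn":0,"gripper":1},{"travel":[0,0,10],"turn":0,"gripper":1},{"travel":[0,0,0],"turn":0,"gripper":1},{"travel":[0,0,0],"turn":0,"gripper":1}]'; python3 g.py
```

```text
clock: 21.75
ee_pos: [649.9, -31.7, 275.4]
tool_rot: [151.4, -1.4, 82.5]
contact_force: [0.3, -0.4, 1.0]
grip_width: 1.001
joints [-4.800e+00  3.400e+00  1.188e+02 -1.000e-01  2.920e+01  3.000e+00] tool axes in stand:
 [[-0.004  0.878  0.478]
 [ 1.    -0.008  0.023]
 [ 0.024  0.478 -0.878]] 
TCP stand [ 66.3  -1.6 275.4]
-140 target stand [ 20.3  -3.3 363.6] tool delta [  0.6   1.8 -99.4]
-100 target stand [ 39.4  -2.3 328.5] tool delta [  0.6   1.8 -59.4]
19 target stand [ 96.3   0.4 224. ] tool delta [ 0.6  1.8 59.6]
```

```bash
python3 -m handwheel '[{"travel":[0,1,8],"turn":0,"gripper":1},{"travel":[0,0,12],"turn":0,"gripper":1},{"travel":[0,0,12],"turn":0,"gripper":1},{"travel":[0,0,12],"turn":0,"gripper":1},{"travel":[0,0,8],"turn":0,"gripper":1},{"travel":[0,0,4],"turn":0,"gripper":1},{"travel":[0,0,0],"turn":0,"gripper":1},{"travel":[0,0,0],"turn":0,"gripper":1}]'; python3 g.py
python3 - <<'E'
from h import *
w,_=r.camera("wrist");im,_=r.camera("scene")
a=cv2.resize(w,(480,300));b=cv2.resize(im[170:270,215:315],(300,300),interpolation=cv2.INTER_CUBIC);cv2.imwrite("pics/c8.png",np.hstack([a,b]))
E
```

```text
clock: 22.75
ee_pos: [679.7, -34.3, 224.2]
tool_rot: [151.4, -1.4, 82.5]
contact_force: [-0.4, 0.4, -0.0]
grip_width: 0.998
joints [-4.800e+00  1.020e+01  1.173e+02 -1.000e-01  2.390e+01  3.000e+00] tool axes in stand:
 [[-0.004  0.878  0.479]
 [ 1.    -0.008  0.023]
 [ 0.024  0.479 -0.877]] 
TCP stand [ 9.620e+01 -2.000e-01  2.242e+02]
-140 target stand [ 20.2  -3.3 363.5] tool delta [   0.6   -0.  -158.7]
-100 target stand [ 39.3  -2.3 328.4] tool delta [   0.6   -0.  -118.7]
19 target stand [ 96.3   0.4 224. ] tool delta [ 0.6 -0.   0.3]
```

View pics/c8.png

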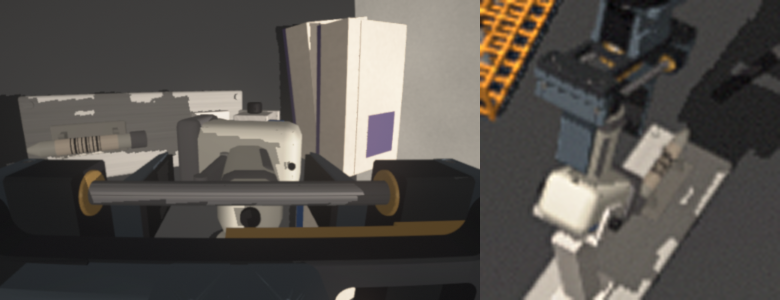

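Both fingers straddle the handle, clear of the head. Centre on the closed width (5 mm back), then squeeze.

```bash
python3 -m handwheel '[{"travel":[0,4,0],"turn":0,"gripper":0.8},{"travel":[0,0,0],"turn":0,"gripper":0.65},{"travel":[0,0,0],"turn":0,"gripper":0.6},{"travel":[0,0,0],"turn":0,"gripper":0.55},{"travel":[0,0,0],"turn":0,"gripper":0.5},{"travel":[0,0,0],"turn":0,"gripper":0.45},{"travel":[0,0,0],"turn":0,"gripper":0.4},{"travel":[0,0,0],"turn":0,"gripper":0.4}]'; python3 g.py|tail -4|head -1
```

```text
clock: 23.85
ee_pos: [682.9, -34.7, 226.4]
tool_rot: [151.4, -1.4, 82.6]
contact_force: [-2.5, -0.2, -0.6]
grip_width: 0.436
TCP stand [ 9.940e+01 -2.000e-01  2.264e+02]
```

```bash
python3 -m handwheel '[{"travel":[0,0,0],"turn":0,"gripper":0.35},{"travel":[0,0,0],"turn":0,"gripper":0.35},{"travel":[0,0,0],"turn":0,"gripper":0.35},{"travel":[0,0,0],"turn":0,"gripper":0.35},{"travel":[0,0,0],"turn":0,"gripper":0.35},{"travel":[0,0,0],"turn":0,"gripper":0.35},{"travel":[0,0,0],"turn":0,"gripper":0.35},{"travel":[0,0,0],"turn":0,"gripper":0.35}]'; python3 g.py|tail -4|head -1
```

```text
clock: 24.85
ee_pos: [682.8, -34.7, 226.4]
tool_rot: [151.4, -1.4, 82.6]
contact_force: [1.1, 0.2, -0.9]
grip_width: 0.43
TCP stand [ 9.930e+01 -2.000e-01  2.264e+02]
```

The jaws stopped at 39–40 mm, which is the fully-in width (20+20 mm). They held there for over a second. Hold a little longer, then release and back off along the handle.

```bash
python3 -m handwheel '[{"travel":[0,0,0],"turn":0,"gripper":0.35},{"travel":[0,0,0],"turn":0,"gripper":0.35},{"travel":[0,0,0],"turn":0,"gripper":0.6},{"travel":[0,0,0],"turn":0,"gripper":0.8},{"travel":[0,-4,0],"turn":0,"gripper":1},{"travel":[0,0,0],"turn":0,"gripper":1},{"travel":[0,0,0],"turn":0,"gripper":1},{"travel":[0,0,0],"turn":0,"gripper":1}]'; python3 g.py | tail -4
```

```text
clock: 25.85
ee_pos: [678.9, -34.1, 224.2]
tool_rot: [151.4, -1.4, 82.6]
contact_force: [0.0, -0.4, 0.3]
grip_width: 0.994
TCP stand [ 9.530e+01 -2.000e-01  2.242e+02]
-140 target stand [ 20.3  -3.3 363.5] tool delta [   0.6    0.7 -158.3]
-100 target stand [ 39.4  -2.3 328.4] tool delta [   0.6    0.7 -118.3]
19 target stand [ 96.3   0.4 224. ] tool delta [0.6 0.7 0.7]
```

```bash
python3 -m handwheel '[{"travel":[0,0,-10],"turn":0,"gripper":1},{"travel":[0,0,-20],"turn":0,"gripper":1},{"travel":[0,0,-25],"turn":0,"gripper":1},{"travel":[0,0,-30],"turn":0,"gripper":1},{"travel":[0,0,-35],"turn":0,"gripper":1},{"travel":[0,0,-40],"turn":0,"gripper":1},{"travel":[0,-40,-40],"turn":0,"gripper":1},{"travel":[0,-40,-40],"turn":0,"gripper":1}]'
python3 - <<'E'
from h import *
i2,_=r.camera("scene");i3,_=r.camera("top")
a=cv2.resize(i2[180:270,220:320],None,fx=4,fy=4,interpolation=cv2.INTER_CUBIC);a2=cv2.resize(i2[190:310,300:400],None,fx=3,fy=3);o=np.zeros((360,700,3),np.uint8);o[:,:400]=a;o[:360,400:]=a2;cv2.imwrite("pics/c9.png",o)
s0=cv2.imread("pics/scene0.png"); print("changed px: tray short tube etc", cv2.absdiff(s0,i2).max(2)[220:310,300:400].__gt__(60).sum(), "jar",(cv2.absdiff(s0,i2).max(2)[230:258,178:205]>60).sum(),"carton",(cv2.absdiff(s0,i2).max(2)[280:310,312:350]>60).sum())
print(r.read_state()['ee_pos'],r.read_state()['contact_force'])
E
```

```text
clock: 26.85
ee_pos: [489.8, -13.9, 404.9]
tool_rot: [151.4, -1.4, 82.5]
contact_force: [-0.3, -0.5, 0.8]
grip_width: 1.0
changed px: tray short tube etc 116 jar 0 carton 0
[488.64544892 -13.67384973 407.44002658] [1.11555572 0.54519011 0.40990127]
```

View pics/c9.png

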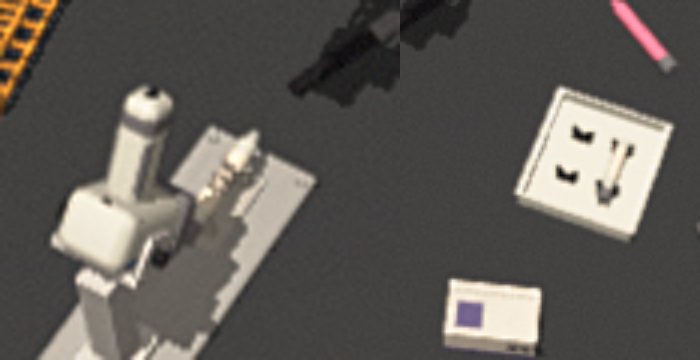

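The tube is still in the rest (tip at (256,133), as before), and the short tube, carton and jar have not moved. The hand is clear and stopped, so I'm handing in.

```bash
python3 -m handwheel '[{"travel":[0,0,0],"turn":0,"gripper":1},{"travel":[0,0,0],"turn":0,"gripper":1},{"travel":[0,0,0],"turn":0,"gripper":1},{"travel":[0,0,0],"turn":0,"gripper":1},{"travel":[0,0,0],"turn":0,"gripper":1},{"travel":[0,0,0],"turn":0,"gripper":1},{"travel":[0,0,0],"turn":0,"gripper":1},{"travel":[0,0,0],"turn":0,"gripper":1}]'; python3 -c "
from workcell import r;print(r.job_done())"
```

```text
clock: 27.95
ee_pos: [489.9, -13.9, 406.1]
tool_rot: [151.2, -1.4, 82.6]
contact_force: [-0.5, -0.2, 0.1]
grip_width: 0.998
the job is handed in; nothing more can be done
None
```

I laid the long tube in the tube rest and let go of it. I then squeezed the scanner trigger, held it for more than a second, released it, backed the arm clear and handed the job in at about 28 s.

The moves can't tilt the tool directly, and the handle leans 30°. I stretched the arm past its reach, high above the bench, until the tool tilted to about 29°. During this, joint 3 read 0.0° once against its 0.06° lower limit. It read 0.11° after that, so I put the first reading down to measurement noise.

- **Tube:** after I let go, its tip and cap were within about 2 mm of where I expected them. The tip showed in the same place after the squeeze.
- **Trigger:** the jaws stopped at 39–40 mm, which is the fully-in width, and the force returned to about zero on release. I inferred this from the jaw width because the trigger angle can't be read. I also did not see directly that it came back out.
- **Other objects:** the jar and carton areas of the picture did not change. The short tube looked unmoved. I did not measure the marker at the end, but the arm never went near it.
- **Measurements that disagreed:** the near V's position along the stand differed by up to about 20 mm between the two overhead views. I used the plate edges instead, which the top and wrist views agreed on. The handle end, triangulated from two views, then came out within about 3 mm of its nominal position.

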